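Snap the loose penlights home in their clip rack

ROBOT

A 7-joint arm with a two-finger parallel gripper is mounted at the origin on a cart in front of the work surface, level with it; the furniture and walls round the work are solid. World frame = base frame: x ahead of the robot, y to its left, z up, the work surface at z = 0. Lengths are in m, angles in degrees, forces in N, time in s.
With the tool pointing down it reaches from about 0.425 to 0.875 m from the base axis. Payload 4.7 kg.
Tool frame: the origin (TCP) lies where the fingers leave the gripper's body, on its centre line; the fingertips stand 70 mm ahead of it and the grasp point (between the pads) lies 51 mm ahead of it (env.tip_reach is the distance from the TCP to the fingertips, in m); z points along the fingers, x is the direction in which the jaws open and shut, and the axes are right-handed (so a half turn about z gives the same grasp; the last joint's range is limited). The gripper opens to 87 mm and grips with 3 to 60 N. Pads are 19 mm wide; open, the fingers measure 117 mm over their backs; the gripper's body (75 mm by 190 mm) begins 51 mm behind the grasp point.
Start: joints at [75.006, 18.392, -4.016, 83.108, 1.295, 78.541, -3.26], TCP at [0.177, -0.625, 0.292] pointing down, gripper open.
Joint ranges: [-163.93, 163.93], [-17.29, 119.83], [-79.2, 71.16], [3.27, 140.29], [-89.18, 269.18], [5.43, 117.66], [-154.24, 154.24]. Speed limits (degrees/s): [147.25, 147.25, 180, 180, 180, 180, 180].

INTERFACE

Orientations are given as [roll, pitch, yaw] about the fixed x, y, z axes, in that order (R = Rz(yaw) Ry(pitch) Rx(roll)).
In Python, from cell import env, optics, order gives the robot as it stands.
- The arm moves only by the shell command python3 -m creep 'ROWS' [FORCE]. ROWS is JSON, a list of rows, each a list of 7 numbers: the shift along the tool's x, y, z in cm, then the turn, a rotation vector about the tool's x, y, z in rad, then the opening, from 0 (shut) to 1 (fully open). A call has 1 to 20 rows; each row shifts and turns the pose as measured when the row begins, along the tool's axes as they then stand; what a row does not reach is not made up. A row lasts 1/10 s, in which the tool goes at most 50 mm and 8.59 degrees, less where a joint would pass 70% of its speed; a pose out of reach is approached as far as the arm can. A call with a gripper value outside its range is refused whole. The fingers move at their own pace and stop on an object; FORCE is the grip in N (left out, the last holds). Time passes only in rows, so rows that do not move let the fingers close. It gives the time, the measured TCP pose, the force and the opening at its end, in the units of the state.
- env.get_obs(): the state, without advancing time (a new reading comes with each control period).
- optics.read_camera(name): name is "scene" or "top"; returns a dict with "frame" (384x512x3 uint8, blue, green, red), "z_map" (384x512 float32, m along the optical axis (not along the pixel's ray), 0 where there is no reading), "fx", "fy", "cx", "cy" (pixels), "R" (3x3) and "t" (3): a world point X has camera coordinates R X + t. Camera axes: x right, y down, z forward; pixel columns grow to the right and rows downward; lengths in m; the calibration is good to about 2 mm. A picture is of the moment at which its call begins.
- order.sign_off(): hands the job in, once; it reports no verdict.
The state is a dict: "time_s": time; "qpos": joint angles; "joint_velocities": joint speeds; "effort": joint torques, N m; "tool_pos": TCP position; "tool_rot": TCP orientation; "force": force on the tool from outside, world axes, zero at the start; "wrist_torque": the same for the moment, N m; "grip_width": finger opening in m.
Only numpy, scipy, OpenCV 4.12 (cv2) and the standard library are available. Lean on these libraries where they do the work, as an engineer would, in place of code of your own. Each camera call takes 0.05 s, during which the arm holds its last target. There are 200 camera calls.

TASK

In the white rack, the blue and the orange examination penlights have only been laid in the mouths of their spring clips. Press each of them straight down until both of its clips have snapped round it and it lies fully home and level, like the black one. Leave the black penlight snapped in its clips and the other things on the table where they are.

Things in the scene. Friction and masses are not known exactly. Their poses are not given: they have to be found in the camera images.
- clip_rack: Penlight rack, fixed: white plate 150 (x) by 190 (y) mm, top 8 mm above the table. Three lanes along x at y = -60, 0 and +60 mm; in each lane two steel spring clips, at x = -46 and +46 mm, 12 mm wide along x, leaving 80 mm of barrel free between them. Origin on the table under the plate's centre, z up.
- clip_mouth (a point): Example clip, that of the middle lane on the rack's +x side: point midway between its two sprung fingers' lips, 36 mm above the table. Lips 12.6 mm apart, flaring to 28 mm at the fingertips, 44 mm above the table. Pressed on top midway between its two clips, a penlight snaps into both at about 8 to 14 N; pressed near one end, the other may lift.
- blue_light: Blue penlight, round barrel 16 mm in diameter, 150 mm long in all, 35 g; 19 mm lamp head (last 15 mm) at its +x end. Origin on the barrel's axis at mid-length, x toward the lamp head. Lies in one of the rack's lanes, along the rack's x. At the start only laid in its clips' mouths, axis 42 mm above the table; fully home the axis is at 30 mm (top of barrel 38 mm), on two saddles.
- orange_light: Orange penlight, round barrel 16 mm in diameter, 150 mm long in all, 35 g; 19 mm lamp head (last 15 mm) at its +x end. Origin on the barrel's axis at mid-length, x toward the lamp head. Lies in one of the rack's lanes, along the rack's x. At the start only laid in its clips' mouths, axis 42 mm above the table; fully home the axis is at 30 mm (top of barrel 38 mm), on two saddles.
- black_light: Black penlight, round barrel 16 mm in diameter, 150 mm long in all, 35 g; 19 mm lamp head (last 15 mm) at its +x end. Origin on the barrel's axis at mid-length, x toward the lamp head. Lies in one of the rack's lanes, along the rack's x. Already home at the start: axis 30 mm above the table.
- blue_light_head (a point): Point on the axis of the blue penlight's barrel, 46 mm from its middle toward the lamp head, over the clip there.
- blue_light_tail (a point): Point on the axis of the blue penlight's barrel, 46 mm from its middle toward the tail button, over the clip there.
- orange_light_head (a point): Point on the axis of the orange penlight's barrel, 46 mm from its middle toward the lamp head, over the clip there.
- orange_light_tail (a point): Point on the axis of the orange penlight's barrel, 46 mm from its middle toward the tail button, over the clip there.
- black_light_head (a point): Point on the axis of the black penlight's barrel, 46 mm from its middle toward the lamp head, over the clip there.
- black_light_tail (a point): Point on the axis of the black penlight's barrel, 46 mm from its middle toward the tail button, over the clip there.
- nail_brush: Purple nail brush, 30 x 86 x 55 mm; bystander. Origin under its centre.
- food_cup: Small amber-coloured plastic food cup, 42 mm across, 38 mm high; bystander. Origin under its centre.
- door_middle (a point): Middle of the brooder's clear door, which stands open, fixed, to the right of the work: a thin upright pane reaching 268 mm either way from here, along (0.80, -0.60) in world x, y, from 66 to 455 mm above table height. An arm that starts on its far side must pass over it.
Mind the look-alikes: they are no part of the job. Several things have the shape of the orange_light; the one meant has the colours described above.

How it is judged:
By the outcome, as a careful person would: the job done as asked, in the order asked, and still so for the second after the job is handed in, with the robot touching nothing.
It also fails if it takes over 43 s, if anything falls off the work surface, if the arm or the gripper's body presses on something with over 40 N, if the wrist force passes 120 N, or if a joint passes its speed limit or range.

## Working session

There is one attempt and no reset: what is moved stays moved. The work goes in short steps, Python scripts to look and compute and a shell command to move; the robot and the scene stay as the last step left them, time stands still between calls to the robot, and variables do not carry over. Pictures are saved under pics/ and viewed, on a budget of 10 in all, crops included, one or two more only if the job needs it, and the job is handed in when it is done.

```bash
mkdir -p pics; ls
python3 - <<'E'
from cell import env, optics, order
import cv2,numpy as np
print(env.get_obs(), env.tip_reach)
ims=[]
for n in("scene","top"):
    c=optics.read_camera(n); np.savez(f"{n}0.npz",**c); cv2.imwrite(f"pics/{n}0.png",c["frame"])
    print(n,c["fx"],c["cx"],c["cy"],c["R"].round(3).tolist(),c["t"].round(3))
E
```

```text
pics
{'time_s': 0.0, 'qpos': array([75.00492412, 18.44011935, -4.01509611, 83.17349623,  1.29592615,
       78.53811877, -3.26185404]), 'joint_velocities': array([-0.02873493,  0.01312193,  0.03631601,  0.05224204,  0.05481599,
        0.02121441,  0.00130812]), 'effort': array([-3.08749259e-04, -4.91285169e+01, -4.04254971e-01, -3.12527347e+01,
       -6.40660571e-02,  4.36868286e-02,  1.90952210e-04]), 'tool_pos': array([ 0.1768559 , -0.62506538,  0.29116161]), 'tool_rot': array([ 1.79993430e+02,  1.06447404e-01, -7.41972940e+01]), 'force': array([-0.32188063, -0.91678553, -0.6758134 ]), 'wrist_torque': array([-0.04287573, -0.0100044 ,  0.02734369]), 'grip_width': 0.08731261608952917} 0.0697
scene 453.5541016891865 252.33747768996997 193.94878482813755 [[-0.897, -0.443, -0.015], [-0.304, 0.639, -0.707], [0.322, -0.629, -0.707]] [0.495 0.322 1.446]
top 452.5014672921965 256.9335541356596 189.9067926404103 [[0.021, -1.0, 0.006], [-0.974, -0.022, -0.223], [0.223, -0.001, -0.975]] [-0.042  0.625  1.176]
```

View pics/scene0.png

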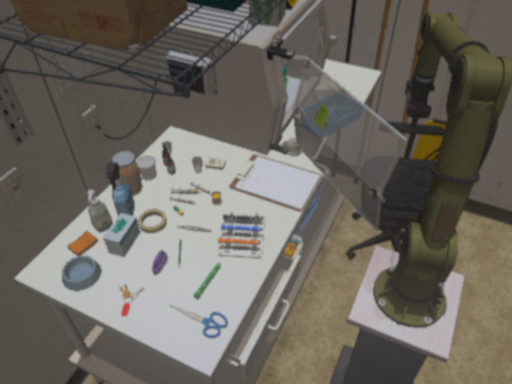

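View pics/top0.png

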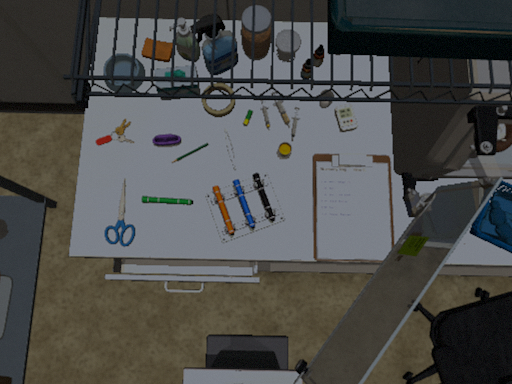

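Scene view: the rack is at about (242,235), with black, blue and orange lights at (243,218), (241,229) and (239,241). In the top view orange is at (224,210), blue (244,204), black (264,197). Candidates for orange_light are orange (224,210), the green pen-like light (167,200), black, blue, the orange box (157,49) and the orange item by the table edge in the scene view (292,248). I choose the orange one in the rack lane. The door pane shows in the top view from (480,190) to (310,384).

```bash
cat > h.py <<'E'
import numpy as np,cv2
def load(n,k=0): return dict(np.load(f"{n}{k}.npz"))
def plane(c,u,v,z):
    d=c["R"].T@np.array([(u-c["cx"])/c["fx"],(v-c["cy"])/c["fy"],1]); o=-c["R"].T@c["t"]
    return o+d*(z-o[2])/d[2]
def pts(c,u,v):
    z=c["z_map"][v,u]; P=np.stack([(u-c["cx"])/c["fx"]*z,(v-c["cy"])/c["fy"]*z,z],-1)
    return (P-c["t"])@c["R"]
def proj(c,X):
    p=c["R"]@np.array(X)+c["t"]; return c["fx"]*p[0]/p[2]+c["cx"],c["fy"]*p[1]/p[2]+c["cy"]
def mask(c,col,roi):
    h=cv2.cvtColor(c["frame"],cv2.COLOR_BGR2HSV); H,S,V=[h[...,i].astype(int) for i in range(3)]
    m={"orange":(H>3)&(H<18)&(S>140)&(V>90),"blue":(H>100)&(H<128)&(S>120)&(V>60),"black":(V<60)}[col]
    r=np.zeros_like(m); x0,y0,x1,y1=roi; r[y0:y1,x0:x1]=1
    return m&r
E
python3 - <<'E'
from h import *
roi={"top":(200,165,290,245),"scene":(210,205,270,262)}
tiles=[]
for n in("top","scene"):
    c=load(n); x0,y0,x1,y1=roi[n]
    tiles.append(cv2.resize(c["frame"][y0:y1,x0:x1],(400,380),interpolation=cv2.INTER_CUBIC))
    for col,z in(("orange",.042),("blue",.042),("black",.03)):
        m=mask(c,col,roi[n]); v,u=np.nonzero(m)
        cv=np.array([plane(c,a,b,z)[:2] for a,b in zip(u,v)]); 
        mu=cv.mean(0); w,V=np.linalg.eigh(np.cov(cv.T)); ax=V[:,1]; s=(cv-mu)@ax; t=(cv-mu)@V[:,0]
        P=pts(c,u,v); print(n,col,len(u),"pix",u.mean().round(1),v.mean().round(1),"xy",mu.round(4),"dir",np.degrees(np.arctan2(ax[1],ax[0])).round(1),"ext",s.min().round(3),s.max().round(3),"zdepth",np.median(P[:,2]).round(4))
cv2.imwrite("pics/crop.png",np.hstack(tiles))
c=load("top")
for u,v in((480,190),(310,384-1),(400,290),(440,240),(412,243)): print("top",u,v,pts(c,np.array([u]),np.array([v])).round(3), plane(c,u,v,.455).round(3),plane(c,u,v,.066).round(3))
c=load("scene")
for u,v in((310,60),(404,136),(375,222),(312,155),(350,130)): print("scene",u,v,pts(c,np.array([u]),np.array([v])).round(3), plane(c,u,v,.455).round(3),plane(c,u,v,.066).round(3))
big=cv2.resize(load("scene")["frame"][30:250,260:430],None,fx=2.6,fy=2.6,interpolation=cv2.INTER_CUBIC)
cv2.imwrite("pics/door.png",big)
E
```

```text
top orange 198 pix 222.7 208.1 xy [0.578  0.0664] dir -158.7 ext -0.067 0.073 zdepth 0.0483
top blue 231 pix 243.4 202.5 xy [0.5954 0.0091] dir -158.4 ext -0.07 0.072 zdepth 0.0488
top black 318 pix 258.6 199.6 xy [ 0.6071 -0.0335] dir -173.4 ext -0.078 0.091 zdepth 0.035
scene orange 64 pix 236.4 240.7 xy [0.5783 0.0688] dir -158.3 ext -0.061 0.064 zdepth 0.0465
scene blue 62 pix 239.3 227.5 xy [0.5969 0.0113] dir -158.0 ext -0.062 0.063 zdepth 0.0463<stdin>:10: RuntimeWarning: Mean of empty slice.
  ret = ret.dtype.type(ret / rcount)
  avg = a.mean(axis, **keepdims_kw)
  ret = um.true_divide(
<stdin>:10: RuntimeWarning: Degrees of freedom <= 0 for slice
  c *= np.true_divide(1, fact)
  c *= np.true_divide(1, fact)
Traceback (most recent call last):
ValueError: not enough values to unpack (expected 2, got 0)

During handling of the above exception, another exception occurred:

Traceback (most recent call last):
numpy.linalg.LinAlgError: 0-dimensional array given. Array must be at least two-dimensional
```

Run:
```python
from h import *
roi={"top":(200,165,290,245),"scene":(210,205,270,262)}
tiles=[]
for n in("top","scene"):
    c=load(n); x0,y0,x1,y1=roi[n]
    tiles.append(cv2.resize(c["frame"][y0:y1,x0:x1],(400,380),interpolation=cv2.INTER_CUBIC))
    for col in("orange","blue"):
        m=mask(c,col,roi[n]); v,u=np.nonzero(m)
        cv=np.array([plane(c,a,b,.045)[:2] for a,b in zip(u,v)]); mu=cv.mean(0); ax=np.array([np.cos(.375),np.sin(.375)]); s=(cv-mu)@ax
        print(n,col,"min/max",s.min().round(3),s.max().round(3),"mid",(mu+ax*(s.min()+s.max())/2).round(4))
cv2.imwrite("pics/crop.png",np.hstack(tiles))
c=load("top")
for u,v in((480,190),(310,383),(400,290),(440,240),(412,243)): print("top",u,v,pts(c,np.array([u]),np.array([v])).round(3)[0], plane(c,u,v,.455).round(3),plane(c,u,v,.066).round(3))
c=load("scene")
for u,v in((310,60),(404,136),(375,222),(312,155),(350,130)): print("scene",u,v,pts(c,np.array([u]),np.array([v])).round(3)[0], plane(c,u,v,.455).round(3),plane(c,u,v,.066).round(3))
a=cv2.resize(load("scene")["frame"][30:250,260:430],(400,518),interpolation=cv2.INTER_CUBIC)
b=cv2.resize(load("top")["frame"][164:384,300:512],(400,518),interpolation=cv2.INTER_CUBIC)
cv2.imwrite("pics/door.png",np.hstack([a,b]))
```

```text
top orange min/max -0.073 0.067 mid [0.5747 0.0651]
top blue min/max -0.072 0.07 mid [0.5939 0.0086]
scene orange min/max -0.064 0.061 mid [0.5755 0.0703]
scene blue min/max -0.063 0.062 mid [0.5952 0.0134]
top 480 190 [ 0.554 -0.465  0.424] [ 0.546 -0.449  0.455] [ 0.64  -0.647  0.066]
top 310 383 [ 0.174 -0.143  0.31 ] [ 0.199 -0.126  0.455] [ 0.13  -0.172  0.066]
top 400 290 [ 0.36  -0.309  0.391] [ 0.359 -0.288  0.455] [ 0.364 -0.411  0.066]
top 440 240 [ 0.456 -0.387  0.406] [ 0.45  -0.367  0.455] [ 0.499 -0.526  0.066]
top 412 243 [ 0.459 -0.359  0.326] [ 0.444 -0.315  0.455] [ 0.489 -0.45   0.066]
scene 310 60 [ 0.552 -0.474  0.458] [ 0.553 -0.479  0.455] [ 0.785 -1.159  0.066]
scene 404 136 [ 0.244 -1.443 -0.456] [ 0.155 -0.185  0.455] [ 0.193 -0.723  0.066]
scene 375 222 [ 0.168 -0.158  0.107] [0.14  0.169 0.455] [ 0.172 -0.197  0.066]
scene 312 155 [ 0.484 -0.395  0.107] [0.361 0.004 0.455] [ 0.499 -0.441  0.066]
scene 350 130 [ 0.329 -0.276  0.359] [ 0.302 -0.147  0.455] [ 0.411 -0.666  0.066]
```

View pics/crop.png

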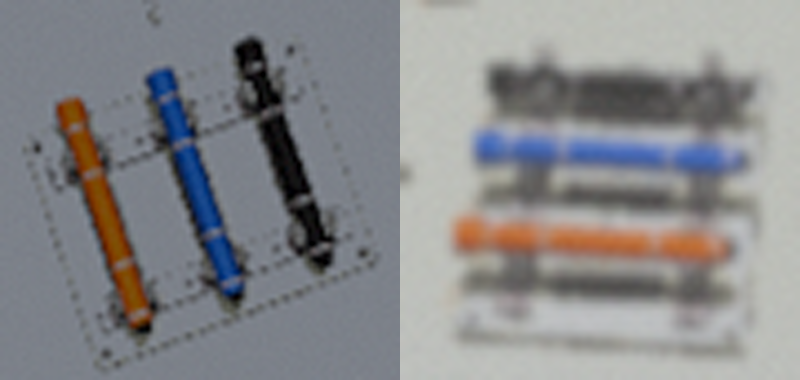

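View pics/door.png

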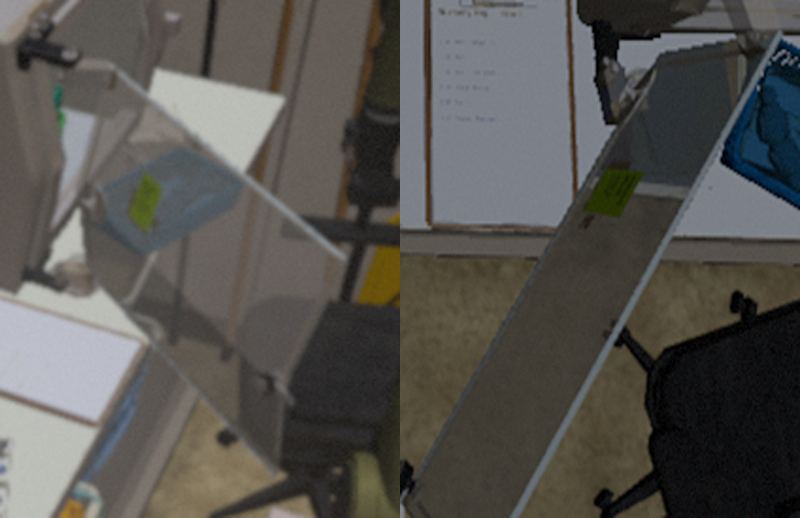

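The crop confirms the choice: orange and blue sit high in their mouths, black is home. The door runs from about (0.57,-0.48) to (0.145,-0.16), with its top at 0.455. I'll lift with a slight pull-in, and check the shelf clearance at the same time.

```bash
python3 -m creep '[[-1.5,0,-5,0,0,0,0.23],[-1.5,0,-5,0,0,0,0.23],[-1.5,0,-5,0,0,0,0.23],[-1.5,0,-5,0,0,0,0.23],[-1.5,0,-5,0,0,0,0.23],[-1.5,0,-5,0,0,0,0.23]]' 30
python3 - <<'E'
from h import *
c=load("scene"); v,u=np.mgrid[0:384,0:512]; P=pts(c,u,v).reshape(-1,3); ok=(c["z_map"].ravel()>0)
c2=load("top"); Q=pts(c2,u,v).reshape(-1,3); ok2=(c2["z_map"].ravel()>0)
for n,A in(("scene",P[ok]),("top",Q[ok2])):
    for lo,hi in((.2,.45),(.45,.8),(.8,1.2)):
        B=A[(A[:,2]>lo)&(A[:,2]<hi)&(np.hypot(A[:,0],A[:,1])<1.1)&(A[:,1]>-.5)&(A[:,0]>.2)]
        print(n,lo,hi,len(B),np.percentile(B,[0,2,50,98],axis=0).round(2).tolist() if len(B) else "", "min r",np.percentile(np.hypot(B[:,0],B[:,1]),2).round(2) if len(B) else "")
E
```

```text
time_s: 0.7
tool_pos: [0.1527, -0.5407, 0.5758]
tool_rot: [179.9, 1.5, -74.2]
force: [0.6, -1.0, 0.7]
grip_width: 0.0471
scene 0.2 0.45 11830 [[0.2, -0.5, 0.2], [0.21, -0.48, 0.21], [0.54, -0.39, 0.34], [1.01, -0.12, 0.45]] min r 0.28
scene 0.45 0.8 10586 [[0.2, -0.5, 0.45], [0.38, -0.48, 0.45], [0.77, 0.11, 0.74], [1.06, 0.22, 0.8]] min r 0.51
scene 0.8 1.2 2920 [[0.76, -0.01, 0.8], [0.76, 0.04, 0.8], [0.83, 0.17, 0.82], [1.07, 0.19, 0.86]] min r 0.77
top 0.2 0.45 16458 [[0.2, -0.5, 0.2], [0.21, -0.48, 0.22], [0.48, -0.37, 0.35], [1.01, 0.1, 0.45]] min r 0.28
top 0.45 0.8 22586 [[0.2, -0.5, 0.45], [0.32, -0.48, 0.45], [0.65, -0.21, 0.74], [0.77, 0.22, 0.8]] min r 0.43
top 0.8 1.2 3434 [[0.64, -0.32, 0.8], [0.64, -0.31, 0.8], [0.65, -0.2, 0.82], [0.68, -0.11, 0.82]] min r 0.66
```

Shelf front rail is at x≈0.64, z≈0.74, so I'll swing over the door with a small radius.

```bash
python3 -m creep '[[-1.2,-4.8,-0.2,0,0,-0.09,0.23],[-1.2,-4.8,-0.2,0,0,-0.09,0.23],[-1.2,-4.8,0,0,0,-0.09,0.23],[-1,-4.8,0,0,0,-0.09,0.23],[-1,-4.8,0,0,0,-0.09,0.23],[-1,-4.8,0,0,0,-0.09,0.23]]'
python3 -c "
from cell import env;o=env.get_obs();print(o['qpos'].round(1),o['joint_velocities'].round(1))"
```

```text
time_s: 1.3
tool_pos: [0.3712, -0.3465, 0.5874]
tool_rot: [-179.7, 0.8, -43.2]
force: [-0.5, 0.1, -0.4]
grip_width: 0.0204
[ 57.2   4.1 -18.5  66.7   1.  110.2  -4.1] [-28.4  -8.6 -26.    9.8  -1.5  -1.   -1.3]
```

```bash
python3 -m creep '[[-0.3,-4.8,0,0,0,-0.095,0.23],[-0.3,-4.8,0,0,0,-0.095,0.23],[-0.3,-4.8,0,0,0,-0.095,0.23],[-0.3,-4.8,0,0,0,-0.095,0.23],[-0.3,-4.8,0,0,0,-0.095,0.23],[-0.3,-4.8,0,0,0,-0.095,0.23],[-0.2,-3,0,0,0,-0.09,0.23]]'
python3 -c "
from cell import env;o=env.get_obs();print(o['qpos'].round(1),o['joint_velocities'].round(1))"
```

```text
time_s: 2.0
tool_pos: [0.5014, -0.0452, 0.5863]
tool_rot: [-179.1, 0.8, -3.5]
force: [0.1, 0.1, 0.9]
grip_width: 0.0201
[ 36.5   4.6 -37.   67.    1.9 110.   -3.3] [-17.9   0.2 -16.2   0.9   2.   -0.1  17.7]
```

Over the table, clear of the door. Next I work out the press point: rack centre from the plate corners in the top view, lateral position from both views.

Run:
```python
from h import *
c=load("top")
q=np.array([[30,148],[300,40],[380,262],[105,370]])*[90/400,80/380]+[200,165]
C=np.array([plane(c,u,v,.008) for u,v in q]); print(C.round(4).tolist(),"centre",C.mean(0).round(4))
for i in range(4): d=C[(i+1)%4]-C[i]; print(np.linalg.norm(d).round(4),np.degrees(np.arctan2(d[1],d[0])).round(1))
a=np.radians(21.4); ax=np.array([np.cos(a),np.sin(a)]); n=np.array([-ax[1],ax[0]])
rc=C.mean(0)[:2]; print("rc s,n",rc@ax,rc@n)
roi={"top":(200,165,290,245),"scene":(210,205,270,262)}
for k in roi:
    c=load(k)
    for col in("orange","blue"):
        v,u=np.nonzero(mask(c,col,roi[k])); P=np.array([plane(c,x,y,.042)[:2] for x,y in zip(u,v)])
        print(k,col,"lat",(P@n).mean().round(4),((P@n).max()-(P@n).min()).round(3))
from cell import env;o=env.get_obs();p=o["tool_pos"][:2];print("tool s,n",p@ax,p@n)
```

```text
[[0.6181, 0.1162, 0.008], [0.6899, -0.0581, 0.008], [0.5531, -0.1116, 0.008], [0.4845, 0.0625, 0.008]] centre [0.5864 0.0023 0.008 ]
0.1885 -67.6
0.1469 -158.6
0.1871 111.5
0.144 21.9
rc s,n 0.5468073052147683 -0.2118602931382578
top orange lat -0.1491 0.016
top blue lat -0.2088 0.016
scene orange lat -0.147 0.011
scene blue lat -0.2073 0.013
tool s,n 0.45036287535494807 -0.2250273349546742
```

```bash
python3 -m creep '[[0,0,4.5,0,0,-0.05,0.23],[0,0,4.8,0,0,-0.05,0.23],[0,0,4.8,0,0,-0.05,0.23],[0,0,4.8,0,0,-0.05,0.23],[1.5,0,4.8,0,0,-0.05,0.23],[2,0,4.8,0,0,-0.05,0.23],[2,0,4.5,0,0,-0.05,0.23],[2,0,3,0,0,-0.05,0.23],[0,0,0,0,0,0,0.23]]'
cat > w.py <<'E'
from cell import env
import numpy as np
from scipy.spatial.transform import Rotation as Ro
import sys
T={"blue":(.548,-.208),"orange":(.548,-.148)}[sys.argv[1]]
o=env.get_obs(); a=np.radians(21.4); ax=np.array([np.cos(a),np.sin(a)]); n=np.array([-ax[1],ax[0]])
t=np.r_[T[0]*ax+T[1]*n, float(sys.argv[2])]
R=Ro.from_euler("xyz",o["tool_rot"],degrees=True); G=Ro.from_euler("xyz",[180,0,21.4],degrees=True)
print("pos",o["tool_pos"].round(4),"rot",o["tool_rot"].round(2),"F",o["force"].round(1),"q",o["qpos"].round(0),"t",round(o["time_s"],2))
print("shift cm",(R.inv().apply(t-o["tool_pos"])*100).round(2),"turn",(R.inv()*G).as_rotvec().round(4))
E
python3 w.py blue .15
```

```text
time_s: 2.9
tool_pos: [0.5689, -0.0118, 0.218]
tool_rot: [-179.0, 0.2, 21.3]
force: [-0.0, 0.8, 0.3]
grip_width: 0.02
pos [ 0.5689 -0.0118  0.218 ] rot [-179.02    0.23   21.34] F [-0.   0.8  0.3] q [ 33.  16. -39.  99.  10.  70.  13.] t 2.9
shift cm [ 2.29 -0.94  6.81] turn [-0.0171  0.0039 -0.001 ]
```

```bash
python3 -m creep '[[0.8,-0.3,2.2,-0.006,0.001,0,0.23],[0.8,-0.3,2.2,-0.006,0.001,0,0.23],[0.7,-0.3,2.2,-0.006,0.001,0,0.23],[0,0,0,0,0,0,0.23],[0,0,0,0,0,0,0.23]]'
python3 w.py blue .13
python3 - <<'E'
from h import *
from cell import optics
cs=[]
for n,(x0,y0,x1,y1) in {"top":(200,165,290,245),"scene":(200,190,280,262)}.items():
    c=optics.read_camera(n); cs.append(cv2.resize(c["frame"][y0:y1,x0:x1],(400,380),interpolation=cv2.INTER_CUBIC))
cv2.imwrite("pics/a1.png",np.hstack(cs))
E
```

```text
time_s: 3.4
tool_pos: [0.587, 0.004, 0.1548]
tool_rot: [179.8, 0.0, 21.0]
force: [1.5, 0.5, 1.1]
grip_width: 0.02
pos [0.587  0.004  0.1548] rot [1.798e+02 3.000e-02 2.101e+01] F [1.5 0.5 1.1] q [ 29.  21. -38. 100.  15.  63.   7.] t 3.4
shift cm [-0.   -0.26  2.48] turn [ 0.0035  0.0006 -0.0069]
```

View pics/a1.png

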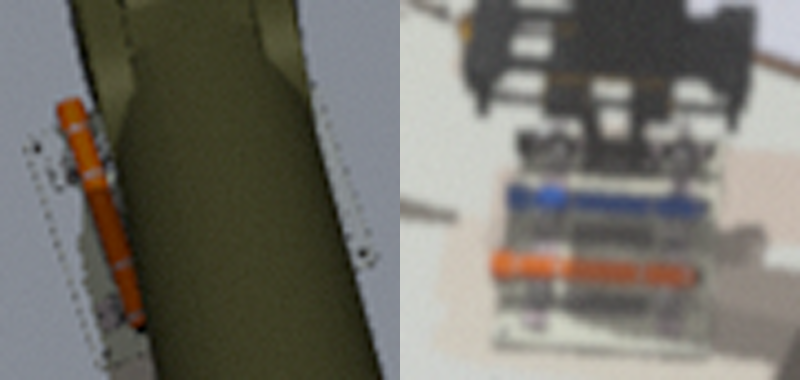

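Scene crop: fingers at about (620,155) are centred between the clips (545 and 680) over the blue lane, and still above it. Fine alignment, then down to just above the barrel.

```bash
python3 -m creep '[[0,-0.25,1,0.0035,0,-0.007,0.23],[0,0,1,0,0,0,0.23],[0,0,0.7,0,0,0,0.23],[0,0,0,0,0,0,0.23]]'; python3 w.py blue .108
```

```text
time_s: 3.9
tool_pos: [0.5872, 0.0046, 0.1291]
tool_rot: [179.8, -0.2, 21.3]
force: [-0.2, 0.9, -0.3]
grip_width: 0.0198
pos [0.5872 0.0046 0.1291] rot [179.8   -0.21  21.28] F [-0.2  0.9 -0.3] q [ 28.  23. -38. 102.  16.  61.   6.] t 3.9
shift cm [-0.05 -0.2   2.11] turn [ 0.0036 -0.0037 -0.0022]
```

```bash
python3 -m creep '[[0,0,0.3,0,0,0,0.23],[0,0,0.3,0,0,0,0.23],[0,0,0.3,0,0,0,0.23]]'; python3 w.py blue .108
```

```text
time_s: 4.2
tool_pos: [0.5875, 0.0046, 0.1197]
tool_rot: [179.8, -0.2, 21.3]
force: [-0.2, 0.4, 5.4]
grip_width: 0.0199
pos [0.5875 0.0046 0.1197] rot [179.79  -0.23  21.27] F [-0.2  0.4  5.4] q [ 28.  23. -38. 102.  16.  60.   6.] t 4.2
shift cm [-0.07 -0.21  1.17] turn [ 0.0036 -0.0039 -0.0023]
```

Contact right at barrel height (tip at 0.050). Pressing.

```bash
for i in 1; do :; done; python3 -m creep '[[0,0,0.3,0,0,0,0.23],[0,0,0.3,0,0,0,0.23],[0,0,0.3,0,0,0,0.23]]'; python3 w.py blue .108
```

```text
time_s: 4.5
tool_pos: [0.589, 0.0046, 0.1136]
tool_rot: [179.7, -0.3, 21.3]
force: [-1.9, 0.2, 3.3]
grip_width: 0.0201
pos [0.589  0.0046 0.1136] rot [179.66  -0.34  21.26] F [-1.9  0.2  3.3] q [ 28.  24. -37. 102.  17.  59.   5.] t 4.5
shift cm [-0.21 -0.26  0.56] turn [ 0.006  -0.0059 -0.0024]
```

```bash
python3 -m creep '[[0,0,0.3,0,0,0,0.23],[0,0,0.3,0,0,0,0.23]]'; python3 w.py blue .108
```

```text
time_s: 4.7
tool_pos: [0.5894, 0.0048, 0.1076]
tool_rot: [179.6, -0.4, 21.3]
force: [-2.7, -0.0, 14.9]
grip_width: 0.0198
pos [0.5894 0.0048 0.1076] rot [179.64  -0.39  21.27] F [-2.7 -0.  14.9] q [ 28.  24. -37. 103.  17.  58.   5.] t 4.7
shift cm [-0.25 -0.26 -0.04] turn [ 0.0064 -0.0068 -0.0023]
```

Tip at 0.038 with 15 N: that matches fully home. One firm extra press, then lift and go across to orange.

```bash
python3 -m creep '[[0,0,0.15,0,0,0,0.23],[0,0,0,0,0,0,0.23]]'; python3 -m creep '[[0,0,-2.5,0.003,-0.003,0,0.23],[0,0,-2.5,0.003,-0.003,0,0.23],[0,0,-1,0,0,0,0.23],[-0.1,-3,0,0,0,0,0.23],[-0.1,-3.2,0,0,0,0,0.23],[0,0,0,0,0,0,0.23]]'; python3 w.py orange .13
python3 - <<'E'
from h import *
from cell import optics
cs=[]
for n,(x0,y0,x1,y1) in {"scene":(200,190,280,262)}.items():
    c=optics.read_camera(n); cs.append(cv2.resize(c["frame"][y0:y1,x0:x1],(640,576),interpolation=cv2.INTER_CUBIC))
cv2.imwrite("pics/a2.png",np.hstack(cs))
E
```

```text
time_s: 4.9
tool_pos: [0.5898, 0.0043, 0.1081]
tool_rot: [179.5, -0.3, 21.3]
force: [-0.8, -0.4, 0.9]
grip_width: 0.0198
time_s: 5.5
tool_pos: [0.564, 0.0617, 0.1667]
tool_rot: [180.0, 0.1, 21.0]
force: [-0.2, 0.0, -0.0]
grip_width: 0.0199
pos [0.564  0.0617 0.1667] rot [1.7997e+02 1.3000e-01 2.1050e+01] F [-0.2  0.  -0. ] q [ 26.  18. -41. 102.  13.  64.   2.] t 5.5
shift cm [ 0.05 -0.04  3.67] turn [ 0.0005  0.0022 -0.0061]
```

View pics/a2.png

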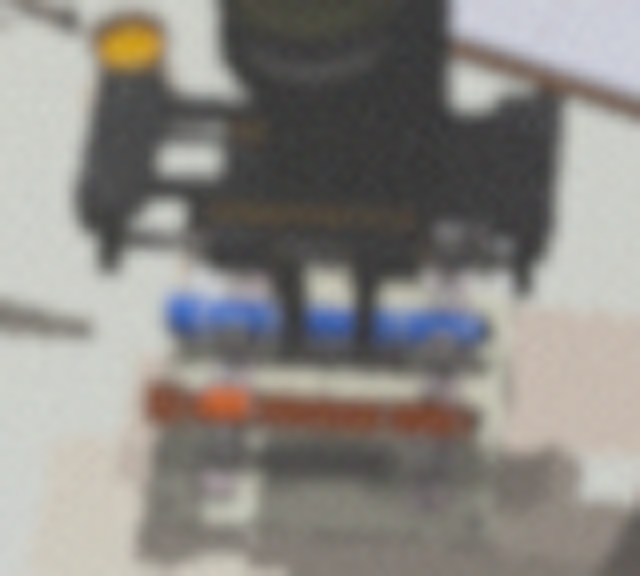

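The picture shows blue now low in its clips (fingers at (290,335) and (365,335) are behind orange), and orange still high at (310,410). Descending to orange.

```bash
python3 -m creep '[[0.05,-0.05,1.5,0,0.002,-0.006,0.23],[0,0,1.5,0,0,0,0.23],[0,0,0.7,0,0,0,0.23],[0,0,0.5,0,0,0,0.23],[0,0,0.3,0,0,0,0.23],[0,0,0.3,0,0,0,0.23]]'; python3 w.py orange .108
```

```text
time_s: 6.15
tool_pos: [0.5663, 0.0553, 0.1129]
tool_rot: [179.8, 0.1, 21.0]
force: [-0.4, 0.7, 2.4]
grip_width: 0.02
pos [0.5663 0.0553 0.1129] rot [1.7985e+02 1.2000e-01 2.0960e+01] F [-0.4  0.7  2.4] q [ 25.  22. -39. 105.  16.  59.   0.] t 6.15
shift cm [ 0.06 -0.72  0.48] turn [ 0.0027  0.002  -0.0076]
```

It drifted 7 mm laterally on the way down. Lift slightly and realign before pressing on.

```bash
python3 -m creep '[[0,0,-1.5,0,0,0,0.23],[0,-0.4,-0.5,0,0,-0.006,0.23],[0,-0.4,0,0,0,0,0.23],[0,0,0,0,0,0,0.23],[0,0,0,0,0,0,0.23]]'; python3 w.py orange .108
python3 - <<'E'
from h import *
from cell import optics
c=optics.read_camera("scene"); x0,y0,x1,y1=200,190,280,262
cv2.imwrite("pics/a3.png",cv2.resize(c["frame"][y0:y1,x0:x1],(640,576),interpolation=cv2.INTER_CUBIC))
E
```

```text
time_s: 6.65
tool_pos: [0.5634, 0.0627, 0.1341]
tool_rot: [179.9, 0.1, 21.3]
force: [0.9, -0.9, -0.0]
grip_width: 0.0201
pos [0.5634 0.0627 0.1341] rot [1.7985e+02 1.2000e-01 2.1270e+01] F [ 0.9 -0.9 -0. ] q [ 25.  21. -40. 104.  15.  61.   1.] t 6.65
shift cm [0.06 0.07 2.61] turn [ 0.0026  0.0021 -0.0023]
```

View pics/a3.png

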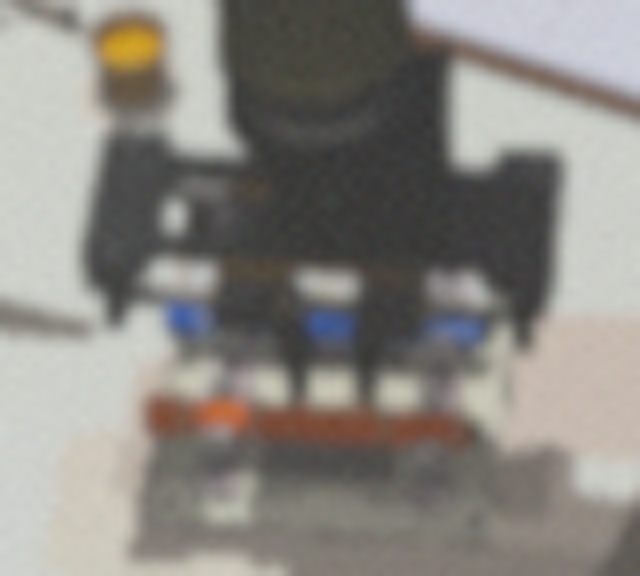

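Aligned within 1 mm. Orange is still in its lane, partly pushed down (row 418). Slow descent now.

```bash
python3 -m creep '[[0,0,0.6,0,0,0,0.23],[0,0,0.5,0,0,0,0.23],[0,0,0.4,0,0,0,0.23]]'; python3 w.py orange .108
```

```text
time_s: 7.0
tool_pos: [0.5633, 0.0625, 0.1179]
tool_rot: [179.8, 0.1, 21.3]
force: [0.3, 0.8, 0.5]
grip_width: 0.0199
pos [0.5633 0.0625 0.1179] rot [1.7985e+02 1.2000e-01 2.1260e+01] F [0.3 0.8 0.5] q [ 24.  22. -39. 105.  16.  59.  -0.] t 7.0
shift cm [0.07 0.06 0.99] turn [ 0.0027  0.0021 -0.0025]
```

```bash
python3 -m creep '[[0.05,0.05,0.3,0,0,0,0.23],[0,0,0.3,0,0,0,0.23]]'; python3 w.py orange .108
```

```text
time_s: 7.2
tool_pos: [0.5636, 0.062, 0.1105]
tool_rot: [179.9, 0.2, 21.2]
force: [-0.5, -0.7, -0.6]
grip_width: 0.0202
pos [0.5636 0.062  0.1105] rot [179.88   0.19  21.25] F [-0.5 -0.7 -0.6] q [ 24.  22. -39. 105.  17.  58.  -0.] t 7.2
shift cm [0.07 0.01 0.25] turn [ 0.0021  0.0034 -0.0027]
```

```bash
python3 -m creep '[[0,0,0.25,0,0,0,0.23],[0,0,0.2,0,0,0,0.23]]'; python3 w.py orange .108
```

```text
time_s: 7.4
tool_pos: [0.5638, 0.0619, 0.1074]
tool_rot: [179.8, 0.3, 21.2]
force: [-8.0, -2.5, 24.3]
grip_width: 0.0199
pos [0.5638 0.0619 0.1074] rot [179.82   0.26  21.23] F [-8.  -2.5 24.3] q [ 24.  23. -39. 105.  17.  58.  -1.] t 7.4
shift cm [ 0.05 -0.01 -0.06] turn [ 0.0031  0.0045 -0.0029]
```

```bash
python3 -m creep '[[0,0,0.2,0,0,0,0.23]]'; python3 w.py orange .108
```

```text
time_s: 7.5
tool_pos: [0.5639, 0.0617, 0.1075]
tool_rot: [179.7, 0.3, 21.2]
force: [-6.6, -2.0, 18.2]
grip_width: 0.0198
pos [0.5639 0.0617 0.1075] rot [179.74   0.32  21.22] F [-6.6 -2.  18.2] q [ 24.  23. -39. 105.  17.  58.  -1.] t 7.5
shift cm [ 0.04 -0.03 -0.05] turn [ 0.0046  0.0056 -0.0031]
```

Hard stop at the same height as blue (tip 0.038), 18–24 N. Retreat and look.

```bash
python3 -m creep '[[0,0,-2,0,0,0,0.23],[0,0,-4,0,0,0,0.23],[0,0,-4.8,0,0,0,0.23],[0,0,-4.8,0,0,0,0.23],[0,-4.8,0,0,0,-0.08,0.23],[0,-4.8,0,0,0,-0.08,0.23],[0,-4.8,0,0,0,-0.08,0.23],[0,-4.8,0,0,0,-0.08,0.23],[0,-4.8,0,0,0,-0.08,0.23],[0,-4.8,0,0,0,-0.08,0.23],[0,-4.8,0,0,0,-0.08,0.23],[0,0,0,0,0,0,0.23],[0,0,0,0,0,0,0.23]]'
python3 - <<'E'
from h import *
from cell import optics
a=np.radians(21.4); ax=np.array([np.cos(a),np.sin(a)]); nn=np.array([-ax[1],ax[0]]); cs=[]
for n,(x0,y0,x1,y1) in {"top":(200,165,290,245),"scene":(200,190,280,262)}.items():
    c=optics.read_camera(n); np.savez(f"{n}1.npz",**c); cs.append(cv2.resize(c["frame"][y0:y1,x0:x1],(400,380),interpolation=cv2.INTER_CUBIC))
    for k in(0,1):
        c=load(n,k); v,u=np.mgrid[0:384,0:512]; P=pts(c,u,v).reshape(-1,3)
        for col,l in(("orange",-.148),("blue",-.208),("black",-.268)):
            out=[]
            for lo,hi in((-.036,-.012),(-.012,.012),(.012,.036),(.06,.075)):
                s=P[:,:2]@ax-.548; t=P[:,:2]@nn-l; m=(s>lo)&(s<hi)&(abs(t)<.006)&(P[:,2]>.02)&(P[:,2]<.1); out.append(round(float(np.percentile(P[m,2],75)),4) if m.sum()>3 else None)
            print(n,k,col,"top z tail..head",out)
cv2.imwrite("pics/a4.png",np.hstack(cs))
E
```

```text
time_s: 8.8
tool_pos: [0.3674, 0.3427, 0.2698]
tool_rot: [179.6, 0.0, 54.4]
force: [0.5, -0.6, 0.8]
grip_width: 0.0199
top 0 orange top z tail..head [0.0502, 0.0501, 0.0504, 0.0505]
top 0 blue top z tail..head [0.0504, 0.0503, 0.0506, 0.0521]
top 0 black top z tail..head [0.0379, 0.0374, 0.038, 0.0401]
top 1 orange top z tail..head [0.0381, 0.0396, 0.0383, 0.0397]
top 1 blue top z tail..head [0.0394, 0.0379, 0.0381, 0.0392]
top 1 black top z tail..head [0.0394, 0.0381, 0.0385, 0.0388]
scene 0 orange top z tail..head [0.0489, 0.0489, 0.0498, 0.0514]
scene 0 blue top z tail..head [0.0481, 0.0487, 0.0488, 0.0505]
scene 0 black top z tail..head [0.0377, 0.037, 0.0373, 0.0401]
scene 1 orange top z tail..head [None, 0.036, 0.0378, 0.0401]
scene 1 blue top z tail..head [None, None, 0.0365, 0.0396]
scene 1 black top z tail..head [None, None, 0.0382, 0.0398]
```

View pics/a4.png

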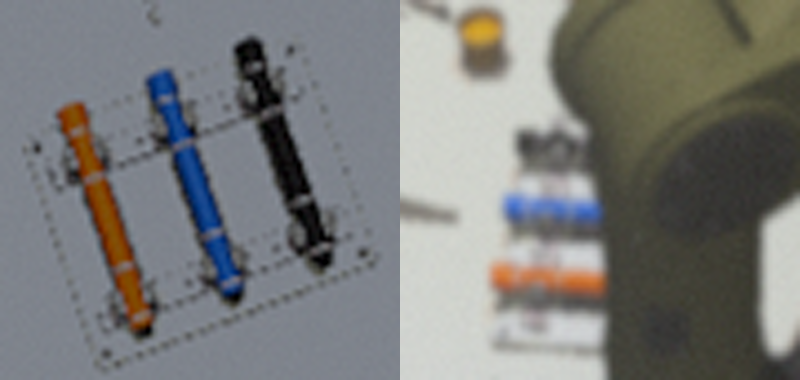

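All three barrels top out at about 38 mm, level, with clip fingers around them. The arm is clear, so I'm handing in.

```bash
python3 -c "
from cell import order,env
print(env.get_obs()['joint_velocities'].round(1)); print(order.sign_off())"
```

```text
[ 1.   0.6  1.4 -0.2  0.7  0.1  0.1]
the job is handed in; nothing more can be done
None
```

I pressed the blue and then the orange penlight fully home at mid-barrel, passing over the door to reach them, and handed the job in at about 9 s with the arm clear.

- **Height and level:** In the last top-view depth check, the barrel tops of blue, orange and black all read 38–40 mm from tail to head. Before pressing, blue and orange read about 50 mm and black about 38 mm. Both presses stopped firmly with the fingertips at about 38 mm, at 15 N on blue and 18–24 N on orange.
- **What went wrong:** My first descent on orange drifted about 7 mm sideways, so I lifted, realigned and pressed again. It seems to have already gone most of the way in on that first pass. I saw no force until just above the stop the second time.
- **Not fully checked:** In the last scene view the arm hid the tail ends of the lights, so the tails are confirmed only from the top view. The nail brush and food cup I did not re-measure, but the gripper never went low near them.

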